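# Put away the nozzle tin

### The job

Close the small open steel tin of spray nozzles with its lid, seated fully down in the mouth, stand the closed tin upright on the floor of the open drawer, and push the drawer fully home until it seats at its detent. Leave the cup, the jar and the brush where they are.

Things in the scene. Friction and masses are not known exactly. Their poses are not given: they have to be found in the camera images.
- nozzle_tin: open round steel tin holding brass spray nozzles (they are fixed in it and lie below 35 mm): 58 mm outer diameter, 52 mm inner diameter, 50 mm tall, 0.16 kg. Starts upright on the plywood board. Origin: centre of its underside, z up.
- tin_lid: loose round steel lid of the tin, 0.05 kg, 26 mm tall: knob 20 mm in diameter, 14 mm tall, on a flange 58 mm in diameter, 4 mm thick, over a plug 48 mm in diameter, 8 mm deep, lower edge bevelled. Starts plug down. Origin: centre of the plug's underside, z up. Seated, the flange lies on the tin's rim: lid origin 42 mm above the tin's; closed tin 68 mm tall.
- cabinet: fixed low grey steel cabinet with one drawer, 220 mm wide (its y), 240 mm deep, 115 mm tall, panels 12 mm thick. Origin: on the bench under the middle of its front opening; x points into the cabinet, so the drawer opens along -x. The opening is 91 mm high, from z = 12 to 103 mm.
- drawer (a joint): how far the drawer is out (m): 0 is fully home, 0.17 fully out; starts 0.13 to 0.155 out. A spring detent resists with a few newtons from 16 to 7 mm before home, then draws the drawer in and holds it at 0.
- drawer_floor (a point): centre of the drawer's inner floor, 27 mm above the bench; moves with the drawer; axes as the cabinet's. Inside 190 mm long (x), 180 mm wide; side and rear walls rise 35 mm above this floor, 5 mm thick. Front panel 12 mm thick, 214 mm wide, outer face 112 mm before this point, top 77 mm above it. Fully home, this point is 100 mm behind the cabinet's front plane.
- drawer_handle (a point): middle of the drawer's bar handle: a horizontal steel bar along the cabinet's y, 100 mm long, about 10 mm thick, 35 mm in front of the front panel and 82 mm above the bench; axes as the cabinet's.
- board: fixed plywood board, 360 by 300 mm and 4 mm thick, on which the tin, lid, cup and jar stand. Origin: centre of its underside. It lies on the other side of the bench from the cabinet, left or right.
- cup: bystander: white plastic cup, 72 mm in diameter, 85 mm tall, at the back of the board. Origin: centre of its underside.
- jar: bystander: clear jar with a grey cap, 64 mm in diameter, 85 mm tall, at the back of the board. Origin: centre of its underside.
- brush: bystander: paint brush about 180 mm long lying across the top of the cabinet. Origin: its middle, underside.
Mind the look-alikes: they are no part of the job. What is shaped like the tin_lid but blue or yellow is not meant. What is shaped like the nozzle_tin but purple is not meant.

How it is judged (in metres and radians):
At the end, for the whole second after the job is handed in: Drawer home (within 3 mm); tin at rest inside it, upright (0.1 rad), on its floor (4 mm in height); lid seated right way up: centred on the tin within 4 mm, its origin 39 to 44.5 mm above the tin's, square within 0.06 rad (value of joint drawer below 0.003 m and horizontal distance between tin_lid and nozzle_tin below 0.004 m and z of tin_lid in the frame of nozzle_tin between 0.039 and 0.0445 m and angle between the z axis of tin_lid and the z axis of nozzle_tin, either way round below 0.06 rad and angle between nozzle_tin's own z axis and vertical below 0.1 rad and angle between tin_lid's own z axis and vertical below 0.15 rad and z of nozzle_tin in the frame of drawer_floor between -0.004 and 0.004 m and x of nozzle_tin in the frame of drawer_floor between -0.09 and 0.09 m and y of nozzle_tin in the frame of drawer_floor between -0.085 and 0.085 m and linear speed of each of nozzle_tin, tin_lid below 0.02 m/s); the robot touches nothing.
It fails at once if the cup is moved more than 30 mm from where it stood (distance of cup from where it was at the start of the episode above 0.03 m).
It fails at once if the jar is moved more than 30 mm from where it stood (distance of jar from where it was at the start of the episode above 0.03 m).
It fails at once if the brush is moved more than 30 mm from where it stood (distance of brush from where it was at the start of the episode above 0.03 m).
It also fails if it takes over 72 s, if anything falls off the work surface, if the arm or the gripper's body presses on something with over 40 N, if the wrist force passes 120 N, or if a joint passes its speed limit or range.

### The arm

A 6-joint arm with a two-finger parallel gripper is mounted at the origin on the work surface. World frame = base frame: x ahead of the robot, y to its left, z up, the work surface at z = 0. Lengths are in m, angles in degrees, forces in N, time in s.
With the tool pointing down it reaches from about 0.4 to 0.825 m from the base axis. Payload 7 kg.
Tool frame: the origin (TCP) lies at the very end of the fingers, on their centre line; the grasp point (between the pads) lies hold_point_z behind it (hold_point_z is the distance from the TCP to the grasp point, in m); z points along the fingers, y is the direction in which the jaws open and shut (so a half turn about z gives the same grasp; the last joint's range is limited). The gripper opens to 88 mm and grips with 3 to 60 N. Pads are 19 mm wide; open, the fingers measure 130 mm over their backs; the gripper's body (78 mm by 193 mm) begins 47 mm behind the grasp point.
Start: joints at [-59.639, 20.546, 0.682, 0, -70.136, -16.507], TCP at [0.162, -0.655, 0.194] pointing down, gripper open.
Joint ranges: [-176.03, 176.03], [-82.01, 121.73], [-58.28, 71.71], [-173.87, 95.51], [-174.79, -0.11], [-173.66, 173.66]. Speed limits (degrees/s): [136.94, 136.94, 172.46, 180, 180, 180].

### API

Orientations are given as [roll, pitch, yaw] about the fixed x, y, z axes, in that order (R = Rz(yaw) Ry(pitch) Rx(roll)).
In Python, from plant import get_obs, snapshot, close_job, hold_point_z gives the robot as it stands. The module is installed in compiled form; this text tells all that it offers.
- The arm moves only by the tool jog_arm, never from a script. Its argument "commands" is a list of rows, each a list of 4 numbers: the shift along the world's x, y, z in mm, then the turn about the world's z in degrees. In form: [[x, y, z, turn], ...]. A call has exactly 10 rows; each row shifts and turns the commanded pose from where the row before left it; what a row does not reach is not made up. A row lasts 1/12 s, in which the tool goes at most 41.7 mm and 7.16 degrees, less where a joint would pass 70% of its speed; a pose out of reach is approached as far as the arm can. A call is refused whole if a number of a shift passes 41.7 or a number of a turn 7.16, either way. A call with a gripper value outside its range is refused whole. "fingers" is the finger opening in mm, from 0 to 87.6, set as the call begins (left out, the last holds). The fingers move at their own pace and stop on an object; the grip force is fixed at half the most. Time passes only in rows, so rows that do not move let the fingers close, or fill a call up. It gives the time, the measured TCP pose, the force and the opening at its end, in the units of the state.
- get_obs(): the state, without advancing time (a new reading comes with each control period).
- snapshot(name): name is "scene" or "top"; returns a dict with "image" (384x512x3 uint8, red, green, blue), "fov_y" (degrees; the focal length in pixels is half the picture's height over the tangent of half this angle, whatever the lens; pixels are square), "cx", "cy" (the principal point, pixels), "rvec" (rotation vector, rad) and "tvec" (3), from world to camera coordinates, as OpenCV has them. Camera axes: x right, y down, z forward; pixel columns grow to the right and rows downward; lengths in m; the calibration is good to about 2 mm. A picture is of the moment at which its call begins. There is no depth.
- close_job(): hands the job in, once; it reports no verdict.
The state is a dict: "clock": time; "joint_pos": joint angles; "qvel": joint speeds; "tau": joint torques, N m; "tool_pos": TCP position; "orientation": TCP orientation; "force": force on the tool from outside, world axes, zero at the start; "moment": the same for the moment, N m; "opening": finger opening in m.
Only numpy, scipy, OpenCV 4.12 (cv2) and the standard library are available. Lean on these libraries where they do the work, as an engineer would, in place of code of your own. Each camera call takes 0.05 s, during which the arm holds its last target.

## Working session

There is one attempt and no reset: what is moved stays moved. The work goes in short steps, Python scripts to look and compute and a tool call to move; the robot and the scene stay as the last step left them, time stands still between calls to the robot, and variables do not carry over. Pictures are saved under pics/ and viewed, and the job is handed in when it is done.

Besides the shell and the picture viewer there is one more tool, called after "Emit:" as name(argument=value, ...) on one line, values as JSON. jog_arm: Moves the arm, as the interface text tells. Its arguments: {"type":"object","properties":{"commands":{"type":"array","items":{"type":"array","items":{"type":"number"}}},"fingers":{"type":"number"}},"required":["commands"]}

```bash
mkdir -p pics; cat > h.py <<'E'
import numpy as np, cv2
from plant import get_obs, snapshot, close_job, hold_point_z
def cam(s):
    f=192/np.tan(np.radians(s['fov_y'])/2)
    K=np.array([[f,0,s['cx']],[0,f,s['cy']],[0,0,1.]])
    R=cv2.Rodrigues(np.array(s['rvec'],float))[0]; return K,R,np.array(s['tvec'],float).ravel()
def ray(s,u,v,z):
    K,R,t=cam(s); d=R.T@np.linalg.solve(K,[u,v,1.]); c=-R.T@t
    return c+d*(z-c[2])/d[2]
def proj(s,p):
    K,R,t=cam(s); q=K@(R@np.array(p,float)+t); return q[:2]/q[2]
def save(s,n,box=None,k=1):
    im=s['image'][:,:,::-1]
    if box: im=im[box[1]:box[3],box[0]:box[2]]
    if k!=1: im=cv2.resize(im,None,fx=k,fy=k,interpolation=cv2.INTER_CUBIC)
    cv2.imwrite('pics/'+n+'.png',im)
E
python3 - <<'E'
from h import *
import pickle
print(hold_point_z if not callable(hold_point_z) else hold_point_z()); print(get_obs())
for n in('scene','top'):
    s=snapshot(n); save(s,n+'0',None,1.5); pickle.dump(s,open(n+'0.pkl','wb'))
    print({k:v for k,v in s.items() if k!='image'}); K,R,t=cam(s); print(-R.T@t)
E
```

```text
0.0188
{'clock': 0.0, 'joint_pos': array([-5.96392338e+01,  2.05922131e+01,  6.34433763e-01, -2.02898126e-02,
       -7.01349149e+01, -1.65055739e+01]), 'qvel': array([ 0.00342295, -0.05407201, -0.0394479 ,  0.10287642,  0.03228022,
        0.05848012]), 'tau': array([ 5.82205957e-04, -5.82716095e+01,  2.93052542e+01,  6.99717119e+00,
        6.86562998e-03, -1.21841044e-04]), 'tool_pos': array([ 0.16147222, -0.65485338,  0.19281842]), 'orientation': array([ 1.79905706e+02, -8.05011763e-03, -1.66151711e+02]), 'force': array([-0.48187342, -0.38008197,  0.43776377]), 'moment': array([ 0.0352242 , -0.00218643, -0.0191301 ]), 'opening': 0.08762924013913927}
{'fov_y': 43.51473625245502, 'cx': 259.5531785981018, 'cy': 194.8451063826757, 'rvec': array([ 1.55164532,  1.7552286 , -0.955568  ]), 'tvec': array([ 0.09310959, -0.21598688,  1.80336498])}
[1.6107343  0.14445498 0.83193315]
{'fov_y': 50.41606614524618, 'cx': 252.06276197316433, 'cy': 188.24743002345832, 'rvec': array([ 2.20534585, -2.16221537,  0.10598785]), 'tvec': array([-0.01578893,  0.57166942,  1.06654356])}
[0.47937496 0.00791167 1.11117389]
```

View pics/scene0.png

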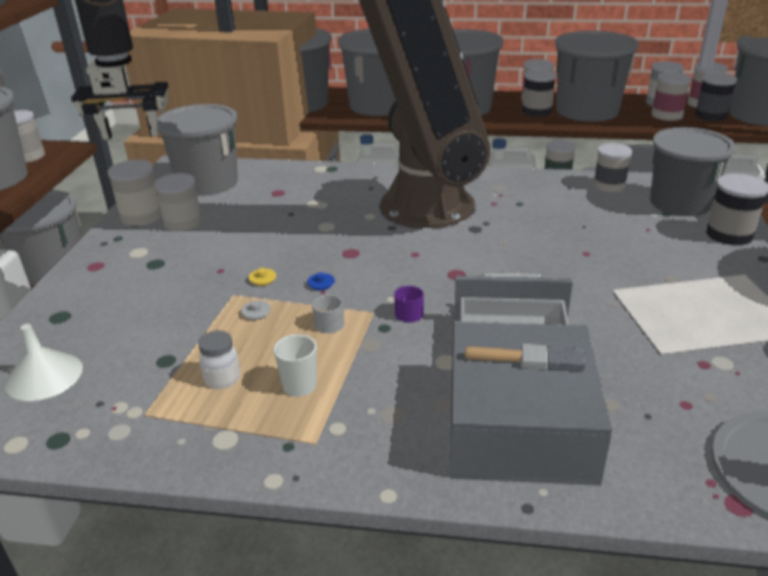

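View pics/top0.png

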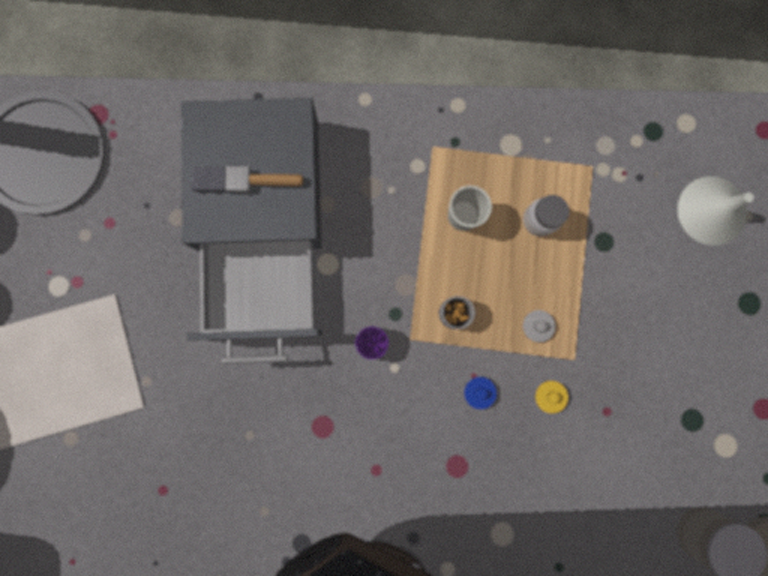

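Possible lids in the 1.5x top view are grey (539,326), blue (480,393) and yellow (552,397). The grey steel one on the board is the one meant. Possible tins are the grey one with brass inside (457,313) and the purple one (372,342). The grey tin with nozzles is the one meant. I'll confirm both in enlarged crops.

```bash
python3 - <<'E'
from h import *
import pickle
s=pickle.load(open('top0.pkl','rb')); save(s,'c1',(270,180,400,280),6); save(s,'c2',(110,50,240,250),3)
E
```

```text
(no output)
```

View pics/c1.png

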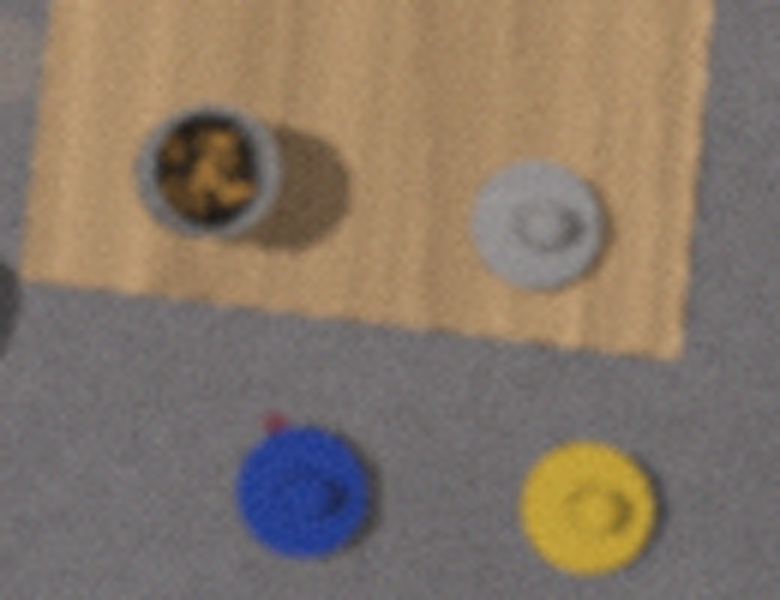

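View pics/c2.png

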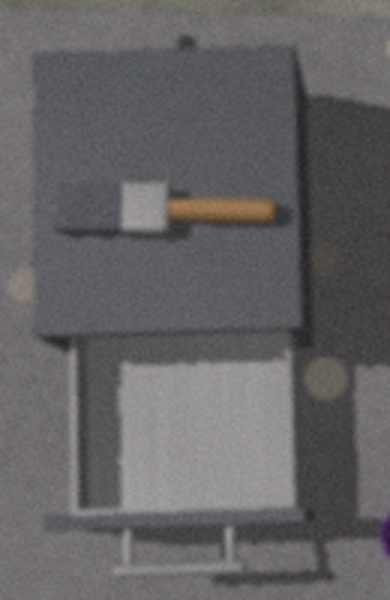

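```bash
cat >> h.py <<'E'
def circ(im,s,c,z,r,k,o,col,c0=(0,0)):
    a=np.linspace(0,2*np.pi,60)
    P=np.array([proj(s,(c[0]+r*np.cos(t),c[1]+r*np.sin(t),z)) for t in a])
    P=(P-np.array(o)+.5)*k-.5
    cv2.polylines(im,[np.round(P*8).astype(np.int32)],True,col,1,cv2.LINE_AA,3)
def crop(s,box,k):
    im=s['image'][:,:,::-1][box[1]:box[3],box[0]:box[2]]
    return cv2.resize(im,None,fx=k,fy=k,interpolation=cv2.INTER_CUBIC)
E
cat > ov.py <<'E'
from h import *
import pickle,sys
t=pickle.load(open('top0.pkl','rb'));sc=pickle.load(open('scene0.pkl','rb'))
f=lambda x,y,k,o:((x+.5)/k-.5+o[0],(y+.5)/k-.5+o[1])
tin=ray(t,*f(213,172,6,(270,180)),.054)[:2]; lid=ray(t,*f(539,225,6,(270,180)),.016)[:2]
print(tin,lid)
a=crop(t,(280,185,380,245),7); b=crop(sc,(150,180,250,240),7)
for s,im,o in((t,a,(280,185)),(sc,b,(150,180))):
    for z,r,col in((.054,.029,(0,0,255)),(.054,.026,(0,255,255)),(.004,.029,(255,0,255))): circ(im,s,tin,z,r,7,o,col)
    for z,r,col in((.016,.029,(0,0,255)),(.030,.010,(0,255,255))): circ(im,s,lid,z,r,7,o,col)
cv2.imwrite('pics/ova.png',a);cv2.imwrite('pics/ovb.png',b)
E
python3 ov.py
```

```text
[ 0.520052   -0.14273335] [ 0.50065855 -0.29462859]
```

View pics/ova.png

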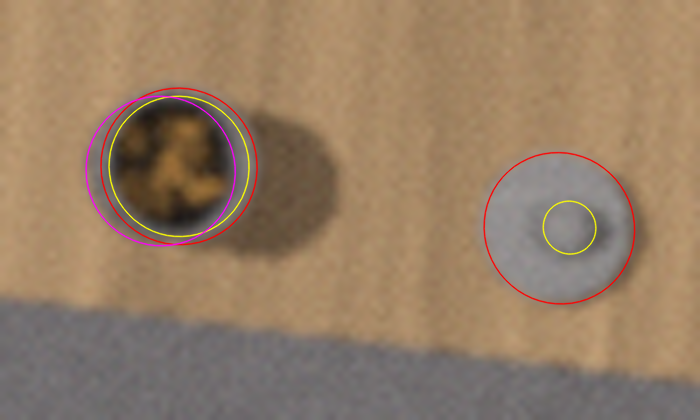

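View pics/ovb.png

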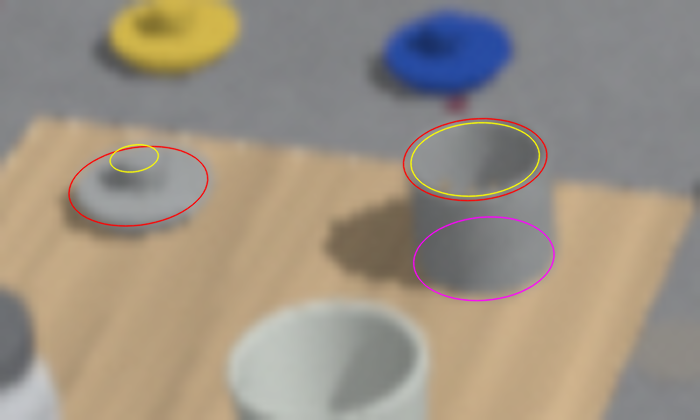

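```bash
python3 - <<'E'
from h import *
import pickle
s=pickle.load(open('top0.pkl','rb'))
f=lambda x,y,k,o:((x+.5)/k-.5+o[0],(y+.5)/k-.5+o[1])
o=(110,50)
for n,p,z in [('fl',(37,332),.115),('fr',(300,328),.115),('bl',(34,53),.115),('br',(295,47),.115),('hl',(115,570),.087),('hr',(240,571),.087),('pl',(45,522),.104),('pr',(304,516),.104),('brush l',(58,210),.12),('brush r',(277,209),.12)]:
    print(n,ray(s,*f(*p,3,o),z).round(4))
for n,p in [('cup',(470,208)),('jar',(551,211))]: print(n,ray(s,p[0]/1.5,p[1]/1.5,.089).round(4))
E
```

```text
fl [0.6264 0.3172 0.115 ]
fr [0.6343 0.1023 0.115 ]
bl [0.8613 0.3305 0.115 ]
br [0.8717 0.1132 0.115 ]
hl [0.4331 0.2524 0.087 ]
hr [0.4342 0.149  0.087 ]
pl [0.4717 0.3069 0.104 ]
pr [0.4806 0.0958 0.104 ]
brush l [0.7272 0.3031 0.12  ]
brush r [0.732  0.1235 0.12  ]
cup [ 0.6962 -0.1573  0.089 ]
jar [ 0.6941 -0.2953  0.089 ]
```

Confirmed: the tin at crop (213,172) is open and holds brass nozzles, and the lid at (539,225) is bare grey steel on the board. I'll start with the tin, squeezing it from two directions so it sits exactly at a known TCP position.

Emit:
jog_arm(commands=[[18, 26, 0, 3.8], [18, 26, 0, 3.8], [18, 26, 0, 3.8], [18, 26, 0, 3.8], [18, 26, 0, 3.8], [18, 26, 0, 3.8], [18, 26, 0, 3.8], [18, 26, 0, 3.8], [18, 26, 0, 3.8], [18, 26, 0, 3.8]], fingers=87.6)

```text
clock: 0.93
tool_pos: [0.342, -0.3938, 0.1936]
orientation: [180.0, 0.0, -128.0]
force: [1.0, -0.0, 0.3]
opening: 0.0875
```

Emit:
jog_arm(commands=[[18, 26, 0, 3.8], [18, 26, 0, 3.8], [18, 26, 0, 3.8], [18, 26, 0, 3.8], [18, 26, 0, 3.8], [18, 26, 0, 3.8], [18, 26, 0, 3.8], [18, 26, 0, 3.8], [18, 24, 0, 3.8], [17, 22, 0, 3.8]])

```text
clock: 1.77
tool_pos: [0.5211, -0.1396, 0.1936]
orientation: [180.0, 0.0, -89.9]
force: [0.4, -0.7, -0.9]
opening: 0.0877
```

Emit:
jog_arm(commands=[[0, -1, -20, 0], [0, 0, -20, 0], [0, 0, -20, 0], [0, 0, -20, 0], [0, 0, -20, 0], [0, 0, -20, 0], [0, 0, -20, 0], [0, 0, -15, 0], [0, 0, -10, 0], [0, 0, -8, 0]])

```text
clock: 2.6
tool_pos: [0.52, -0.1424, 0.0196]
orientation: [179.9, -0.0, -90.1]
force: [0.6, 0.4, -0.2]
opening: 0.0872
```

Emit:
jog_arm(commands=[[0, 0, 0, 0], [0, 0, 0, 0], [0, 0, 0, 0], [0, 0, 0, 0], [0, 0, 0, 0], [0, 0, 0, 0], [0, 0, 0, 0], [0, 0, 0, 0], [0, 0, 0, 0], [0, 0, 0, 0]], fingers=50)

```text
clock: 3.43
tool_pos: [0.5209, -0.1424, 0.0215]
orientation: [-179.9, -0.0, -90.1]
force: [-1.9, 0.2, 5.7]
opening: 0.0496
```

```bash
python3 - <<'E'
from h import *
s=snapshot('scene'); save(s,'s1',(130,120,280,280),4); t=snapshot('top'); save(t,'t1',(240,150,400,270),4)
print(get_obs()['force'],get_obs()['opening'])
E
```

```text
[-1.56503652  0.08954928  6.44138146] 0.05005938358571877
```

View pics/s1.png

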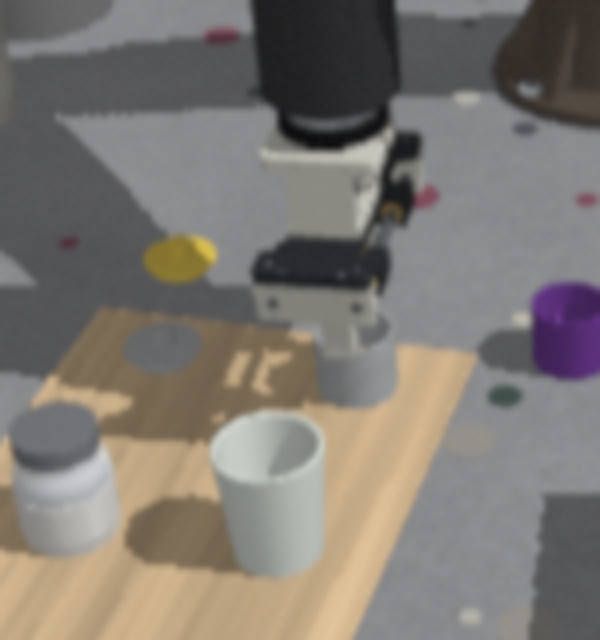

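View pics/t1.png

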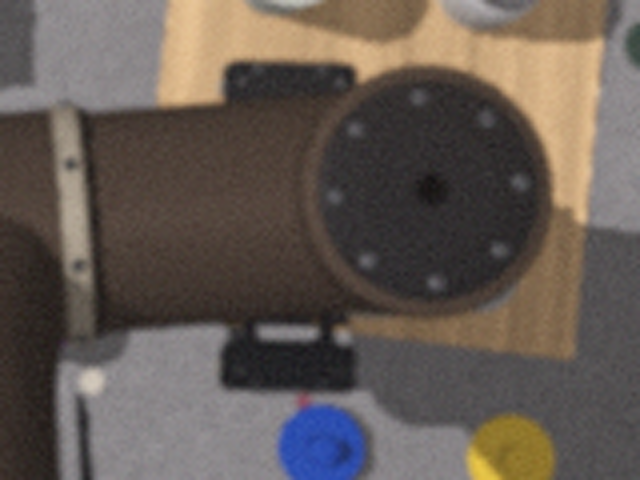

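```bash
python3 - <<'E'
from h import *
s=snapshot('scene'); im=crop(s,(185,170,245,230),10); o=get_obs();p=o['tool_pos'];print(p,o['opening'],o['force'])
for dx in(-.025,.025):
  for dy in(-.0095,.0095):
    q=(proj(s,(p[0]+dx,p[1]+dy,p[2]))-[185,170]+.5)*10
    cv2.circle(im,tuple(int(v) for v in q),4,(0,0,255),-1)
for z,c in((.054,(0,255,255)),(.004,(255,0,255))): circ(im,s,(.520,-.1408),z,.029,10,(185,170),c)
cv2.imwrite('pics/s2.png',im)
E
```

```text
[ 0.52093764 -0.14244798  0.02147677] 0.05001684596868757 [-1.2958652   0.21480621  6.64147917]
```

View pics/s2.png

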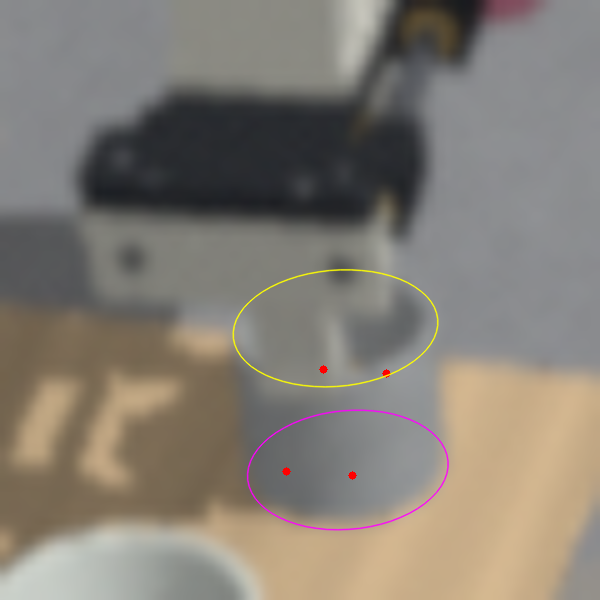

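```bash
python3 - <<'E'
from h import *
s=snapshot('scene'); im=crop(s,(195,180,240,226),13).astype(float)
im=np.clip((im-40)*1.8,0,255); cv2.imwrite('pics/s3.png',im)
E
```

```text
[ WARN:0@2.128] global loadsave.cpp:1063 imwrite_ Unsupported depth image for selected encoder is fallbacked to CV_8U.
```

View pics/s3.png

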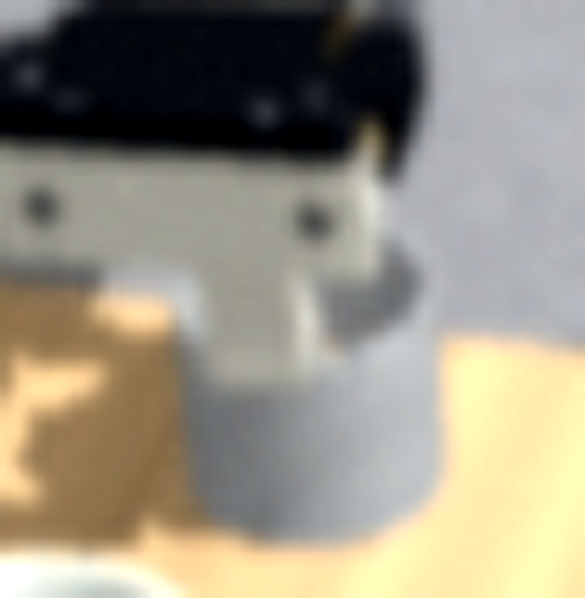

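```bash
python3 - <<'E'
from h import *
import pickle
s=pickle.load(open('scene0.pkl','rb')); im=crop(s,(40,40,130,110),8); o=[.1615,-.6549,.1928]
th=np.radians(-166.15-90); d=np.array([np.cos(th),np.sin(th),0])
for k,z in((0,0),(-.044,0),(.044,0),(-.065,0),(.065,0),(0,.066)):
    q=(proj(s,np.array(o)+k*d+[0,0,z])-[40,40]+.5)*8; print(q); cv2.circle(im,tuple(int(v) for v in q),4,(0,0,255),-1)
cv2.imwrite('pics/s4.png',im)
E
```

```text
[398.91123459 487.4067279 ]
[293.60629298 493.97597581]
[503.79267322 480.86389941]
[243.19707093 497.12065897]
[553.70116854 477.75045313]
[364.01092445 339.15474567]
```

View pics/s4.png

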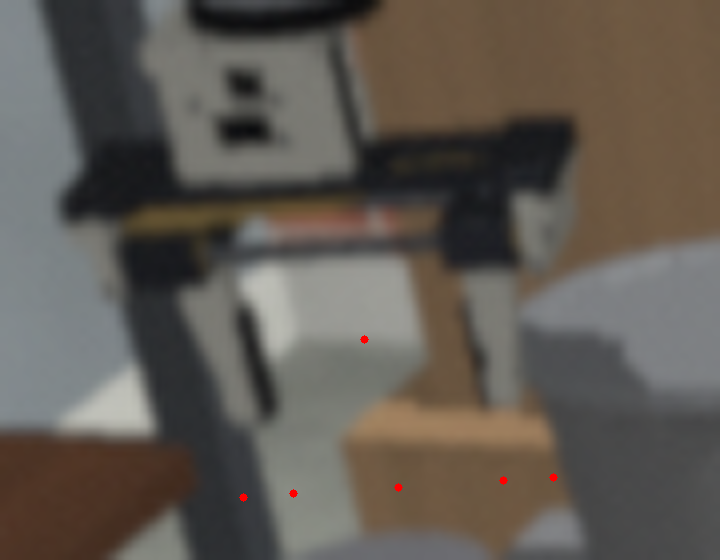

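The pictures disagree with the reported TCP: the fingertips show about 33 mm higher than the projection. With about 6 N upward and the opening at 50 mm, the tips are probably resting on the tin rim. I'll lift, open and measure.

Emit:
jog_arm(commands=[[0, 0, 10, 0], [0, 0, 10, 0], [0, 0, 20, 0], [0, 0, 20, 0], [0, 0, 20, 0], [0, 0, 0, 0], [0, 0, 0, 0], [0, 0, 0, 0], [0, 0, 0, 0], [0, 0, 0, 0]])

```text
clock: 4.47
tool_pos: [0.52, -0.1424, 0.1001]
orientation: [179.9, 0.0, -90.2]
force: [0.6, 0.3, -0.3]
opening: 0.0502
```

```bash
python3 - <<'E'
from h import *
s=snapshot('scene'); o=get_obs();p=o['tool_pos'];print(p,o['opening'],o['force'],o['orientation'])
im=crop(s,(180,130,260,230),6)
for dz,c in((0,(0,0,255)),(.033,(0,255,0))):
 for dx in(-.025,.025):
  for dy in(-.0095,.0095):
    q=(proj(s,(p[0]+dx,p[1]+dy,p[2]+dz))-[180,130]+.5)*6
    cv2.circle(im,tuple(int(v) for v in q),3,c,-1)
for z,c in((.054,(0,255,255)),(.004,(255,0,255))): circ(im,s,(.520,-.1408),z,.029,6,(180,130),c)
cv2.imwrite('pics/s5.png',im)
E
```

```text
[ 0.52011761 -0.14235947  0.10010656] 0.05012070368318791 [ 0.02009097 -0.11458869 -0.3078382 ] [ 1.79921064e+02 -3.08410557e-03 -9.01488192e+01]
```

View pics/s5.png

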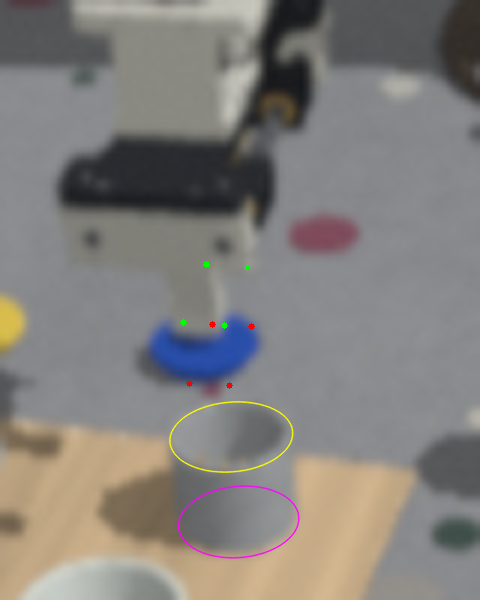

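Emit:
jog_arm(commands=[[0, -15, 0, 0], [0, -20, 0, 0], [0, -20, 0, 0], [0, -20, -10, 0], [0, -5, -20, 0], [0, 0, -20, 0], [0, 0, -20, 0], [0, 0, -20, 0], [0, 0, -5, 0], [0, 0, 0, 0]], fingers=0)

```text
clock: 5.35
tool_pos: [0.519, -0.2222, 0.0039]
orientation: [179.8, 0.0, -90.2]
force: [0.7, 0.2, -0.0]
opening: 0.0007
```

```bash
python3 - <<'E'
from h import *
s=snapshot('scene'); o=get_obs();p=o['tool_pos'];print(p,o['opening'],o['force'],o['orientation'])
im=crop(s,(150,130,250,230),6)
for dz,c in((0,(0,0,255)),(.033,(0,255,0))):
    q=(proj(s,(p[0],p[1],p[2]+dz))-[150,130]+.5)*6
    cv2.circle(im,tuple(int(v) for v in q),3,c,-1)
cv2.imwrite('pics/s6.png',im)
E
```

```text
[ 0.52017423 -0.22237284  0.00527899] 0.00030866837778862027 [-0.2779871  -0.60734383  0.71946441] [ 1.79885359e+02 -4.93148323e-03 -9.01312212e+01]
```

View pics/s6.png

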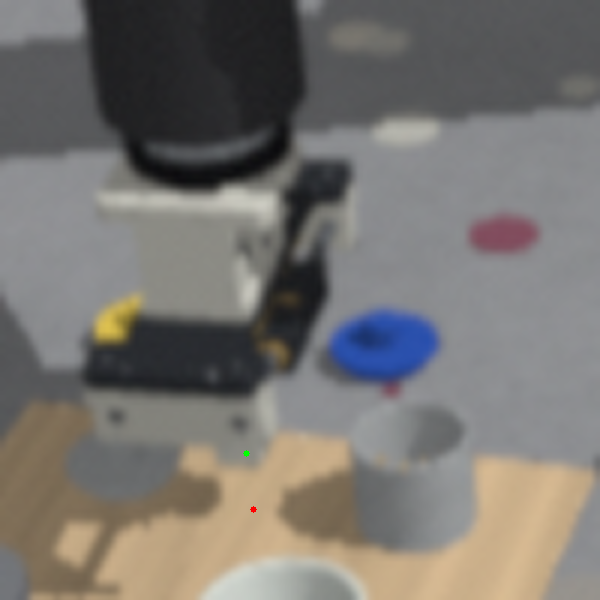

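Emit:
jog_arm(commands=[[0, 0, -8, 0], [0, 0, -8, 0], [0, 0, -5, 0], [0, 0, -2, 0], [0, 0, -1, 0], [0, 0, 0, 0], [0, 0, 0, 0], [0, 0, 0, 0], [0, 0, 0, 0], [0, 0, 0, 0]])

```text
clock: 6.23
tool_pos: [0.5208, -0.2224, -0.018]
orientation: [-180.0, -0.0, -90.1]
force: [-0.4, -0.1, 0.1]
opening: 0.0007
```

Emit:
jog_arm(commands=[[0, 0, -1, 0], [0, 0, -1, 0], [0, 0, -1, 0], [0, 0, -1, 0], [0, 0, -1, 0], [0, 0, 0, 0], [0, 0, 0, 0], [0, 0, 0, 0], [0, 0, 0, 0], [0, 0, 0, 0]])

```text
clock: 7.07
tool_pos: [0.5206, -0.2223, -0.0232]
orientation: [-180.0, -0.0, -90.1]
force: [-0.3, 0.3, -0.1]
opening: 0.0005
```

Emit:
jog_arm(commands=[[0, 0, -1, 0], [0, 0, -1, 0], [0, 0, -1, 0], [0, 0, -1, 0], [0, 0, 0, 0], [0, 0, 0, 0], [0, 0, 0, 0], [0, 0, 0, 0], [0, 0, 0, 0], [0, 0, 0, 0]])

```text
clock: 7.9
tool_pos: [0.5206, -0.2224, -0.0272]
orientation: [-180.0, -0.0, -90.1]
force: [-0.2, -0.7, -0.5]
opening: 0.0006
```

Emit:
jog_arm(commands=[[0, 0, -1, 0], [0, 0, -1, 0], [0, 0, -1, 0], [0, 0, 0, 0], [0, 0, 0, 0], [0, 0, 0, 0], [0, 0, 0, 0], [0, 0, 0, 0], [0, 0, 0, 0], [0, 0, 0, 0]])

```text
clock: 8.73
tool_pos: [0.5208, -0.2224, -0.0286]
orientation: [-180.0, -0.0, -90.1]
force: [-4.6, 3.2, 17.9]
opening: 0.0003
```

Touch calibration: the tips meet the board (z = 4 mm) at a reading of -0.028, so the tips are about 32 mm above the reported TCP z. I'll allow for that from here.

Emit:
jog_arm(commands=[[0, 0, 20, 0], [0, 0, 25, 0], [0, 0, 25, 0], [0, 20, 0, 0], [0, 20, 0, 0], [0, 20, 0, 0], [0, 20, 0, 0], [0, 4, 0, 0], [0, 0, 0, 0], [0, 0, 0, 0]], fingers=87.6)

```text
clock: 9.57
tool_pos: [0.5207, -0.1384, 0.0398]
orientation: [-180.0, -0.0, -90.1]
force: [0.4, -0.8, -0.0]
opening: 0.0615
```

```bash
python3 - <<'E'
from h import *
s=snapshot('scene'); o=get_obs();p=o['tool_pos'];print(p,o['opening'],o['force'],o['orientation'])
im=crop(s,(170,130,250,230),6)
for dx in(-.044,.044):
  for dy in(-.0095,.0095):
    q=(proj(s,(p[0]+dx,p[1]+dy,p[2]+.032))-[170,130]+.5)*6
    cv2.circle(im,tuple(int(v) for v in q),3,(0,255,0),-1)
cv2.imwrite('pics/s7.png',im)
E
```

```text
[ 0.52060907 -0.13871401  0.03970765] 0.06512578218331107 [0.72354313 0.68770434 0.45000558] [ 1.79992828e+02 -5.20309546e-03 -9.01357506e+01]
```

View pics/s7.png

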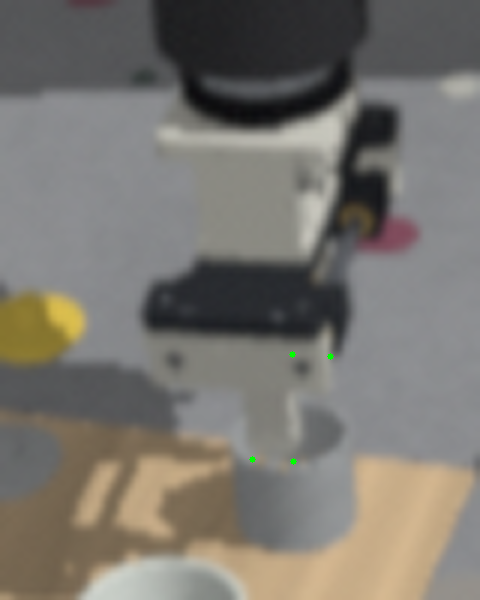

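Emit:
jog_arm(commands=[[0, 0, 0, 0], [0, 0, 0, 0], [0, 0, 0, 0], [0, 0, 0, 0], [0, 0, 0, 0], [0, 0, -10, 0], [0, 0, -10, 0], [0, 0, -12, 0], [0, 0, -12, 0], [0, 0, -8, 0]])

```text
clock: 10.45
tool_pos: [0.5194, -0.1383, -0.0143]
orientation: [179.9, 0.0, -90.2]
force: [-1.0, 0.6, 0.2]
opening: 0.0874
```

Emit:
jog_arm(commands=[[0, 0, 0, 0], [0, 0, 0, 0], [0, 0, 0, 0], [0, 0, 0, 0], [0, 0, 0, 0], [0, 0, 0, 0], [0, 0, 0, 0], [0, 0, 0, 0], [0, 0, 0, 0], [0, 0, 0, 0]], fingers=50)

```text
clock: 11.28
tool_pos: [0.521, -0.1383, -0.0117]
orientation: [-180.0, -0.0, -90.1]
force: [-1.1, 1.7, 5.8]
opening: 0.0581
```

Emit:
jog_arm(commands=[[0, 0, 0, 0], [0, 0, 0, 0], [0, 0, 0, 0], [0, 0, 0, -7], [0, 0, 0, -7], [0, 0, 0, -7], [0, 0, 0, -7], [0, 0, 0, -7], [0, 0, 0, -7], [0, 0, 0, -7]], fingers=78)

```text
clock: 12.12
tool_pos: [0.5204, -0.1383, -0.0125]
orientation: [180.0, -0.0, -139.5]
force: [-0.3, 0.2, -0.1]
opening: 0.078
```

Emit:
jog_arm(commands=[[0, 0, 0, -7], [0, 0, 0, -7], [0, 0, 0, -7], [0, 0, 0, -7], [0, 0, 0, -7], [0, 0, 0, -6], [0, 0, 0, 0], [0, 0, 0, 0], [0, 0, 0, 0], [0, 0, 0, 0]])

```text
clock: 12.95
tool_pos: [0.5206, -0.1383, -0.0123]
orientation: [180.0, -0.0, 180.0]
force: [0.3, -0.4, -0.4]
opening: 0.0782
```

Emit:
jog_arm(commands=[[0, 0, 0, 0], [0, 0, 0, 0], [0, 0, 0, 0], [0, 0, 0, 0], [0, 0, 0, 0], [0, 0, 0, 0], [0, 0, 0, 0], [0, 0, 0, 0], [0, 0, 0, 0], [0, 0, 0, 0]], fingers=50)

```text
clock: 13.78
tool_pos: [0.5207, -0.1384, -0.0122]
orientation: [-180.0, 0.0, 179.9]
force: [0.2, -0.6, 0.3]
opening: 0.0567
```

Emit:
jog_arm(commands=[[0, 0, 0, 0], [0, 0, 0, 0], [0, 0, 0, 0], [0, 0, 10, 0], [0, 0, 20, 0], [0, 0, 25, 0], [0, -20, 20, 0], [0, -30, 0, 0], [-10, -30, 0, 0], [-10, -30, 0, 0]], fingers=80)

```text
clock: 14.62
tool_pos: [0.5011, -0.2492, 0.0642]
orientation: [-180.0, 0.1, 179.9]
force: [0.9, -0.7, -0.8]
opening: 0.0804
```

Emit:
jog_arm(commands=[[0, -30, 0, 0], [0, -16, 0, 0], [0, 0, -10, 0], [0, 0, -15, 0], [0, 0, -15, 0], [0, 0, -5, 0], [0, 0, 0, 0], [0, 0, 0, 0], [0, 0, 0, 0], [0, 0, 0, 0]], fingers=50)

```text
clock: 15.45
tool_pos: [0.5014, -0.2943, 0.0188]
orientation: [-180.0, 0.1, 179.9]
force: [0.4, -0.1, -0.2]
opening: 0.0498
```

```bash
python3 - <<'E'
from h import *
s=snapshot('scene'); o=get_obs();p=o['tool_pos'];print(p,o['opening'],o['force'],o['orientation'])
im=crop(s,(140,150,240,230),7)
for dx in(-.0095,.0095):
  for dy in(-.025,.025):
    q=(proj(s,(p[0]+dx,p[1]+dy,p[2]+.032))-[140,150]+.5)*7
    cv2.circle(im,tuple(int(v) for v in q),3,(0,255,0),-1)
circ(im,s,(.5206,-.1384),.054,.029,7,(140,150),(0,0,255))
circ(im,s,(.501,-.2945),.016,.029,7,(140,150),(0,0,255))
cv2.imwrite('pics/s8.png',im)
t=snapshot('top'); im=crop(t,(280,180,380,260),7)
circ(im,t,(.5206,-.1384),.054,.029,7,(280,180),(0,0,255))
cv2.imwrite('pics/t8.png',im)
E
```

```text
[ 0.50125351 -0.29430525  0.01866412] 0.04994367688897045 [0.46183354 0.47218335 0.19511243] [-1.79978212e+02  7.74053883e-02  1.79879846e+02]
```

View pics/s8.png

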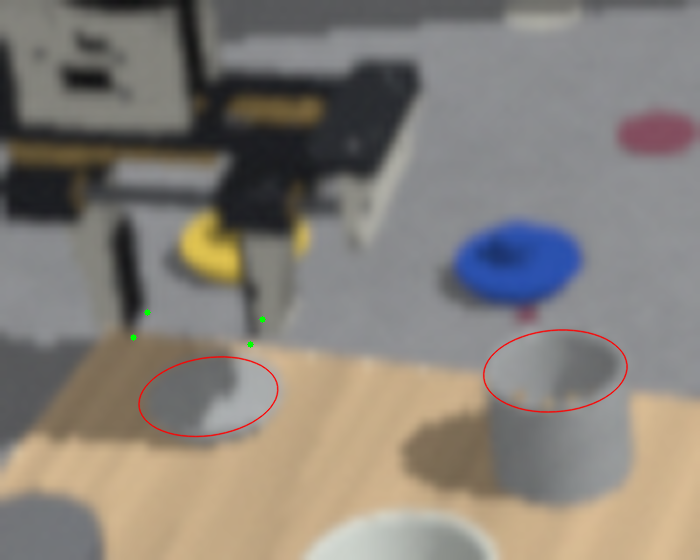

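View pics/t8.png

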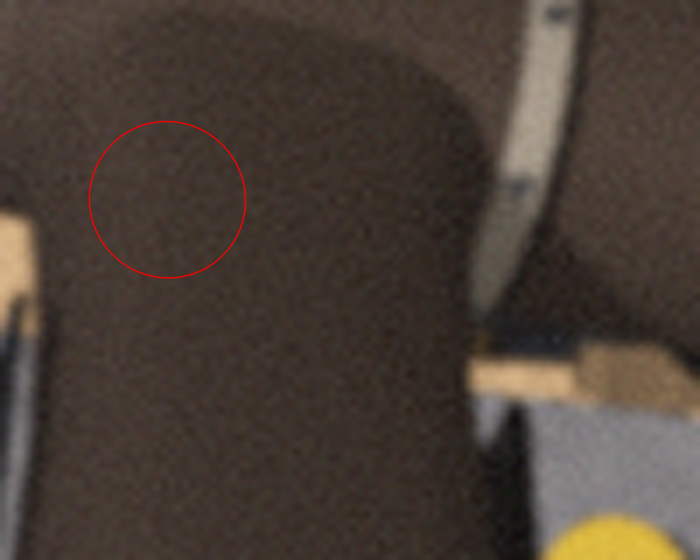

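Emit:
jog_arm(commands=[[0, 0, -10, 0], [0, 0, -10, 0], [0, 0, -7, 0], [0, 0, -4, 0], [0, 0, 0, 0], [0, 0, 0, 0], [0, 0, 0, 0], [0, 0, 0, 0], [0, 0, 0, 0], [0, 0, 0, 0]])

```text
clock: 16.38
tool_pos: [0.5009, -0.2944, -0.0129]
orientation: [-180.0, 0.0, 179.9]
force: [0.6, -0.7, -0.1]
opening: 0.05
```

Emit:
jog_arm(commands=[[0, 0, 0, 0], [0, 0, 0, 0], [0, 0, 0, 0], [0, 0, 0, 0], [0, 0, 0, 0], [0, 0, 0, 0], [0, 0, 0, 0], [0, 0, 0, 0], [0, 0, 0, 0], [0, 0, 0, 0]], fingers=10)

```text
clock: 17.22
tool_pos: [0.5006, -0.2943, -0.0132]
orientation: [180.0, -0.0, 179.9]
force: [-0.3, 0.7, 1.3]
opening: 0.0189
```

Emit:
jog_arm(commands=[[0, 0, 0, 0], [0, 0, 0, 0], [0, 0, 0, 0], [0, 0, 0, 7], [0, 0, 0, 7], [0, 0, 0, 7], [0, 0, 0, 7], [0, 0, 0, 7], [0, 0, 0, 7], [0, 0, 0, 7]], fingers=40)

```text
clock: 18.05
tool_pos: [0.5006, -0.2944, -0.0133]
orientation: [180.0, -0.0, -130.8]
force: [-0.3, -0.4, -0.7]
opening: 0.0406
```

Emit:
jog_arm(commands=[[0, 0, 0, 7], [0, 0, 0, 7], [0, 0, 0, 7], [0, 0, 0, 7], [0, 0, 0, 7], [0, 0, 0, 6], [0, 0, 0, 0], [0, 0, 0, 0], [0, 0, 0, 0], [0, 0, 0, 0]])

```text
clock: 18.88
tool_pos: [0.5006, -0.2944, -0.0132]
orientation: [-180.0, -0.0, -90.3]
force: [-0.5, -0.2, 0.0]
opening: 0.0402
```

Emit:
jog_arm(commands=[[0, 0, 0, 0], [0, 0, 0, 0], [0, 0, 0, 0], [0, 0, 0, 0], [0, 0, 0, 0], [0, 0, 0, 0], [0, 0, 0, 0], [0, 0, 0, 0], [0, 0, 0, 0], [0, 0, 0, 0]], fingers=10)

```text
clock: 19.72
tool_pos: [0.5006, -0.2943, -0.0133]
orientation: [180.0, 0.0, -90.1]
force: [-0.8, 0.3, 0.8]
opening: 0.0185
```

Emit:
jog_arm(commands=[[0, 0, 5, 0], [0, 0, 10, 0], [0, 0, 20, 0], [0, 0, 20, 0], [0, 0, 25, 0], [0, 0, 10, 0], [0, 10, 0, 0], [0, 20, 0, 0], [0, 30, 0, 0], [10, 30, 0, 0]])

```text
clock: 20.55
tool_pos: [0.5084, -0.2033, 0.0763]
orientation: [179.9, 0.0, -90.3]
force: [0.0, -0.5, -0.4]
opening: 0.0186
```

Emit:
jog_arm(commands=[[10, 30, 0, 0], [0, 20, 0, 0], [0, 10, 0, 0], [0, 6, 0, 0], [0, 0, 0, 0], [0, 0, 0, 0], [0, 0, 0, 0], [0, 0, 0, 0], [0, 0, 0, 0], [0, 0, 0, 0]])

```text
clock: 21.38
tool_pos: [0.5205, -0.139, 0.0767]
orientation: [180.0, 0.0, -90.2]
force: [0.3, -0.3, 0.4]
opening: 0.0188
```

```bash
python3 - <<'E'
from h import *
s=snapshot('scene'); o=get_obs();p=o['tool_pos'];print(p,o['opening'],o['force'],o['orientation'])
im=crop(s,(160,120,260,230),6)
cv2.imwrite('pics/s9.png',im)
E
```

```text
[ 0.52047616 -0.1388711   0.07668922] 0.018356515856583242 [-0.54448781  0.19107988 -0.78806932] [ 1.79992038e+02 -1.09549475e-03 -9.01986615e+01]
```

View pics/s9.png

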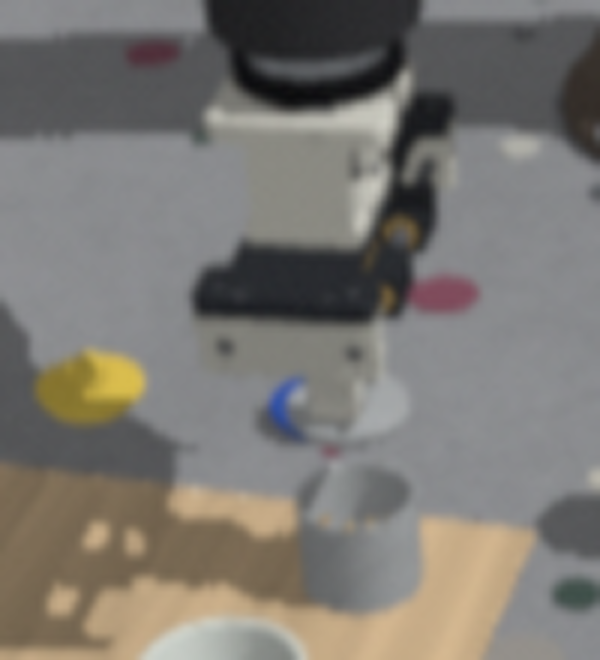

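Emit:
jog_arm(commands=[[0, 0, -10, 0], [0, 0, -10, 0], [0, 0, -10, 0], [0, 0, -5, 0], [0, 0, -3, 0], [0, 0, 0, 0], [0, 0, 0, 0], [0, 0, 0, 0], [0, 0, 0, 0], [0, 0, 0, 0]])

```text
clock: 22.27
tool_pos: [0.5209, -0.1383, 0.0392]
orientation: [-180.0, 0.0, -90.1]
force: [0.3, -0.1, -0.4]
opening: 0.0188
```

Emit:
jog_arm(commands=[[0, 0, -1, 0], [0, 0, -1, 0], [0, 0, -1, 0], [0, 0, -1, 0], [0, 0, 0, 0], [0, 0, 0, 0], [0, 0, 0, 0], [0, 0, 0, 0], [0, 0, 0, 0], [0, 0, 0, 0]])

```text
clock: 23.1
tool_pos: [0.5206, -0.1383, 0.0348]
orientation: [-180.0, -0.0, -90.1]
force: [-0.2, -0.0, -1.2]
opening: 0.0186
```

Emit:
jog_arm(commands=[[0, 0, -1, 0], [0, 0, -1, 0], [0, 0, -1, 0], [0, 0, -1, 0], [0, 0, -1, 0], [0, 0, -1, 0], [0, 0, -1, 0], [0, 0, 0, 0], [0, 0, 0, 0], [0, 0, 0, 0]])

```text
clock: 23.93
tool_pos: [0.5206, -0.1384, 0.0286]
orientation: [-180.0, -0.0, -90.1]
force: [-3.0, 1.1, 9.7]
opening: 0.0184
```

Emit:
jog_arm(commands=[[0, 0, 0, 0], [0, 0, 0, 0], [0, 0, 0, 0], [0, 0, 0, 0], [0, 0, 10, 0], [0, 0, 15, 0], [0, 0, 5, -7], [0, 0, 0, -7], [0, 0, 0, -7], [0, 0, 0, -7]], fingers=87.6)

```text
clock: 24.77
tool_pos: [0.5209, -0.1384, 0.0587]
orientation: [-180.0, 0.0, -118.5]
force: [-0.0, 0.2, 0.9]
opening: 0.0801
```

Emit:
jog_arm(commands=[[0, 0, 0, -7], [0, 0, 0, -7], [0, 0, 0, -7], [0, 0, 0, -7], [0, 0, 0, -7], [0, 0, 0, -7], [0, 0, 0, -7], [0, 0, 0, -7], [0, 0, 0, -3.5], [0, 0, 0, 0]])

```text
clock: 25.6
tool_pos: [0.5208, -0.1384, 0.0584]
orientation: [-180.0, 0.0, -177.8]
force: [-0.1, -0.6, 0.4]
opening: 0.0877
```

```bash
python3 - <<'E'
from h import *
s=snapshot('scene'); o=get_obs();p=o['tool_pos'];print(p,o['opening'],o['force'],o['orientation'])
im=crop(s,(180,140,250,230),7)
cv2.imwrite('pics/s10.png',im)
E
```

```text
[ 0.5208298  -0.13836323  0.05832743] 0.08799830598825427 [ 1.07076543 -1.17460969  0.36093119] [-1.79998727e+02  2.89781170e-02 -1.77565301e+02]
```

View pics/s10.png

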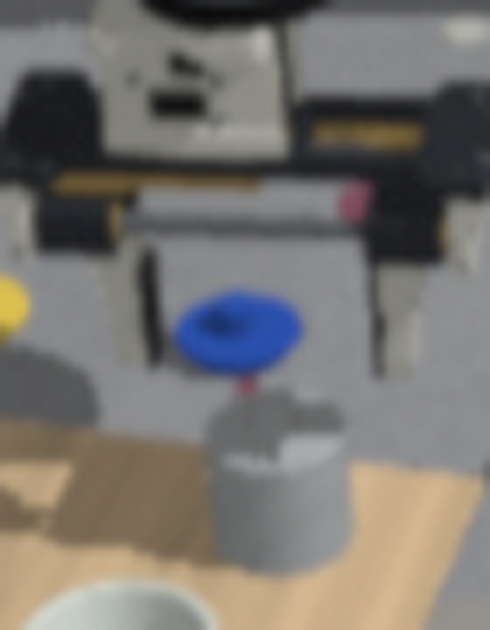

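The lid sits flat on the tin with its flange level. Next I grasp the closed tin.

Emit:
jog_arm(commands=[[0, 0, -15, 0], [0, 0, -15, 0], [0, 0, -15, 0], [0, 0, -12, 0], [0, 0, -8, 0], [0, 0, -5, 0], [0, 0, 0, 0], [0, 0, 0, 0], [0, 0, 0, 0], [0, 0, 0, 0]])

```text
clock: 26.48
tool_pos: [0.5212, -0.1383, -0.0115]
orientation: [180.0, 0.1, -177.6]
force: [0.4, -0.7, 0.1]
opening: 0.0877
```

Emit:
jog_arm(commands=[[0, 0, 0, 0], [0, 0, 0, 0], [0, 0, 0, 0], [0, 0, 0, 0], [0, 0, 0, 0], [0, 0, 0, 0], [0, 0, 0, 0], [0, 0, 0, 0], [0, 0, 0, 0], [0, 0, 0, 0]], fingers=45)

```text
clock: 27.32
tool_pos: [0.5206, -0.1383, -0.0122]
orientation: [-180.0, -0.0, -177.6]
force: [-0.6, 0.7, 1.5]
opening: 0.0567
```

Emit:
jog_arm(commands=[[0, 0, 5, 0], [0, 0, 10, 0], [0, 0, 20, 0], [0, 0, 25, 0], [0, 0, 30, 0], [0, 0, 30, 0], [0, 5, 20, 0], [0, 10, 10, 0], [2, 20, 0, 0], [2, 20, 0, 0]])

```text
clock: 28.15
tool_pos: [0.5243, -0.0825, 0.1385]
orientation: [180.0, 0.1, -177.7]
force: [0.6, 0.3, -2.8]
opening: 0.0569
```

```bash
python3 - <<'E'
from h import *
s=snapshot('scene'); o=get_obs();p=o['tool_pos'];print(p,o['opening'],o['force'],o['orientation'])
im=crop(s,(180,80,280,200),5)
cv2.imwrite('pics/s11.png',im)
E
```

```text
[ 0.52466905 -0.0799422   0.138002  ] 0.05689776389414624 [ 0.54497129  2.73026821 -3.3643294 ] [ 1.79923716e+02  5.43700511e-02 -1.77676984e+02]
```

View pics/s11.png

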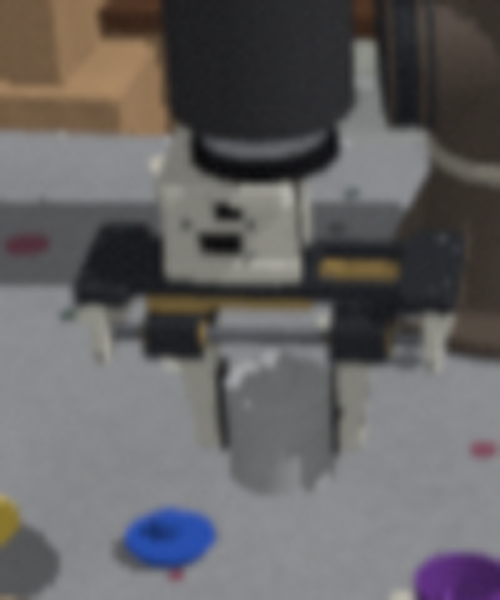

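Emit:
jog_arm(commands=[[2, 20, 0, 0], [2, 22, 0, 0], [2, 22, 0, 0], [2, 22, 0, 0], [2, 22, 0, 0], [3, 22, 0, 0], [3, 22, 0, 0], [3, 22, 0, 0], [3, 22, 0, 0], [3, 22, 0, 0]])

```text
clock: 29.03
tool_pos: [0.5486, 0.136, 0.1371]
orientation: [-180.0, -0.1, -177.6]
force: [0.6, -0.5, -3.8]
opening: 0.0569
```

Emit:
jog_arm(commands=[[3, 22, 0, 0], [3, 20, 0, 0], [2, 16, 0, 0], [0, 9, 0, 0], [0, 4, 0, 0], [0, 0, 0, 0], [0, 0, -10, 0], [0, 0, -15, 0], [0, 0, -15, 0], [0, 0, -10, 0]])

```text
clock: 29.87
tool_pos: [0.5566, 0.2041, 0.0858]
orientation: [-180.0, -0.1, -177.7]
force: [-0.0, -0.3, -3.4]
opening: 0.0571
```

```bash
python3 - <<'E'
from h import *
s=snapshot('scene'); o=get_obs();p=o['tool_pos'];print(p,o['opening'],o['force'],o['orientation'])
save(s,'s12',(270,100,430,320),3.5)
s=snapshot('top'); save(s,'t12',(100,50,260,260),3)
E
```

```text
[0.55572673 0.20370409 0.08416097] 0.0567220829510637 [-1.51970998 -0.30762863 -3.77180301] [-179.89191591   -0.23274717 -177.74074687]
```

View pics/s12.png

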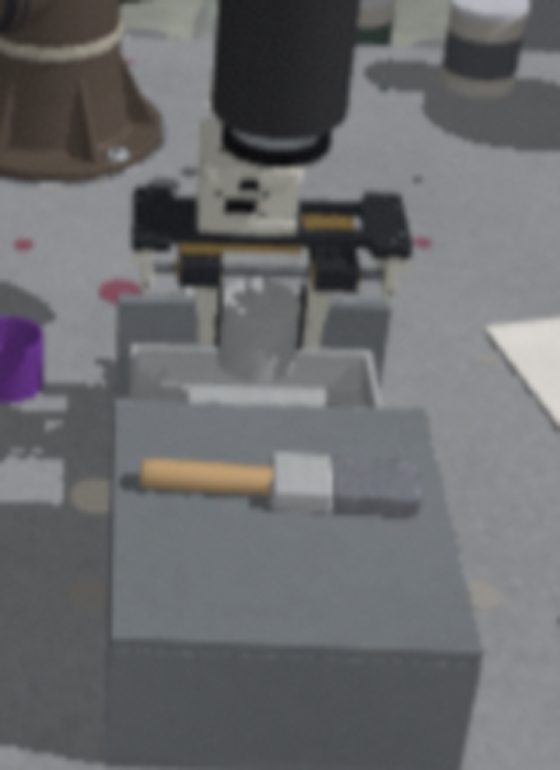

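View pics/t12.png

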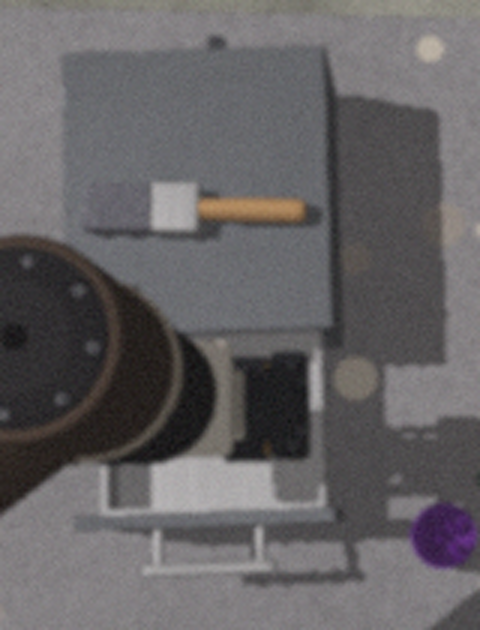

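Emit:
jog_arm(commands=[[0, 0, -10, 0], [0, 0, -15, 0], [0, 0, -15, 0], [0, 0, -12, 0], [0, 0, -8, 0], [0, 0, -6, 0], [0, 0, 0, 0], [0, 0, 0, 0], [0, 0, 0, 0], [0, 0, 0, 0]])

```text
clock: 30.8
tool_pos: [0.5582, 0.206, 0.0226]
orientation: [180.0, 0.1, -177.6]
force: [-0.0, -0.0, -2.6]
opening: 0.0571
```

Emit:
jog_arm(commands=[[0, 0, -3, 0], [0, 0, -2, 0], [0, 0, -2, 0], [0, 0, -1, 0], [0, 0, -1, 0], [0, 0, -1, 0], [0, 0, 0, 0], [0, 0, 0, 0], [0, 0, 0, 0], [0, 0, 0, 0]])

```text
clock: 31.63
tool_pos: [0.5577, 0.2057, 0.0118]
orientation: [180.0, 0.0, -177.6]
force: [-0.4, -0.2, -1.9]
opening: 0.0566
```

Emit:
jog_arm(commands=[[0, 0, -1, 0], [0, 0, -0.5, 0], [0, 0, 0, 0], [0, 0, 0, 0], [0, 0, 0, 0], [0, 0, 0, 0], [0, 0, 0, 0], [0, 0, 0, 0], [0, 0, 0, 0], [0, 0, 0, 0]])

```text
clock: 32.47
tool_pos: [0.5581, 0.2058, 0.0108]
orientation: [180.0, 0.1, -177.6]
force: [0.4, -1.0, 5.8]
opening: 0.0568
```

Floor contact felt. I'll release and lift.

Emit:
jog_arm(commands=[[0, 0, 0, 0], [0, 0, 0, 0], [0, 0, 0, 0], [0, 0, 0, 0], [0, 0, 0, 0], [0, 0, 10, 0], [0, 0, 20, 0], [0, 0, 30, 0], [0, 0, 30, 0], [0, 0, 30, 0]], fingers=82)

```text
clock: 33.3
tool_pos: [0.5574, 0.2055, 0.1322]
orientation: [-180.0, -0.0, -177.6]
force: [0.9, 1.0, -0.5]
opening: 0.0821
```

Emit:
jog_arm(commands=[[0, 0, 20, 0], [-10, 0, 0, 0], [-20, 0, 0, 0], [-25, 0, 0, 0], [-25, 0, 0, 0], [-25, 0, 0, 0], [-25, 0, 0, 0], [-15, 0, 0, 0], [-5, 0, 0, 0], [0, 0, 0, 0]], fingers=0)

```text
clock: 34.13
tool_pos: [0.4068, 0.2057, 0.151]
orientation: [179.9, 0.0, -177.6]
force: [0.4, 0.5, -0.2]
opening: 0.0213
```

```bash
python3 - <<'E'
from h import *
s=snapshot('scene'); o=get_obs();p=o['tool_pos'];print(p,o['opening'],o['force'],o['orientation'])
save(s,'s13',(270,100,430,320),3.5)
s=snapshot('top'); save(s,'t13',(100,50,260,260),3)
E
```

```text
[0.40763306 0.20597527 0.15089031] 0.0168512218771584 [ 0.50963613  0.93392838 -0.70356243] [ 1.79948632e+02  5.34045014e-02 -1.77578734e+02]
```

View pics/s13.png

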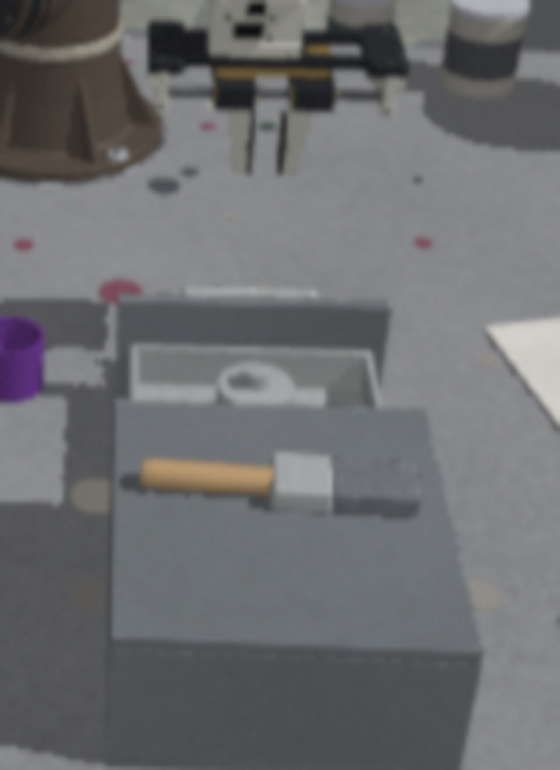

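View pics/t13.png

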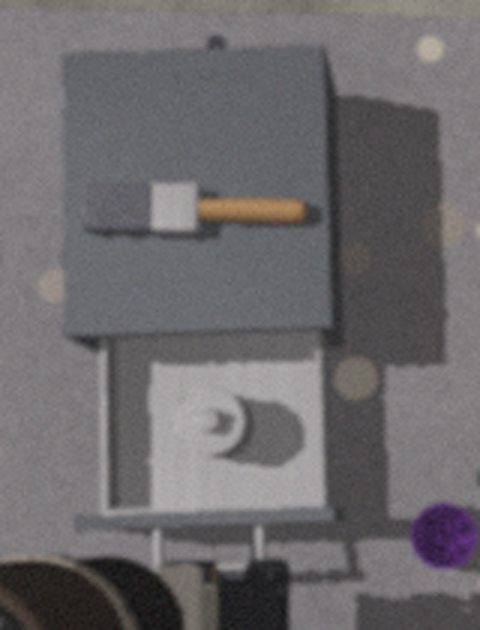

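Emit:
jog_arm(commands=[[-8, 0, 0, 0], [0, 0, -10, 0], [0, 0, -20, 0], [0, -2, -20, 0], [0, -2, -20, 0], [0, -1, -20, 0], [0, 0, -15, 0], [0, 0, -10, 0], [0, 0, -3, 0], [0, 0, 0, 0]])

```text
clock: 35.07
tool_pos: [0.3994, 0.2001, 0.0314]
orientation: [-179.9, -0.1, -177.7]
force: [-0.1, 0.6, 0.7]
opening: 0.0006
```

```bash
python3 - <<'E'
from h import *
s=snapshot('scene'); o=get_obs();p=o['tool_pos'];print(p,o['opening'],o['force'],o['orientation'])
save(s,'s14',(280,120,410,260),5)
E
```

```text
[0.39978927 0.20050508 0.03209531] 0.000269551933508308 [ 0.02650819 -0.40938177 -0.15215102] [-1.79945669e+02 -3.45517918e-02 -1.77667999e+02]
```

View pics/s14.png

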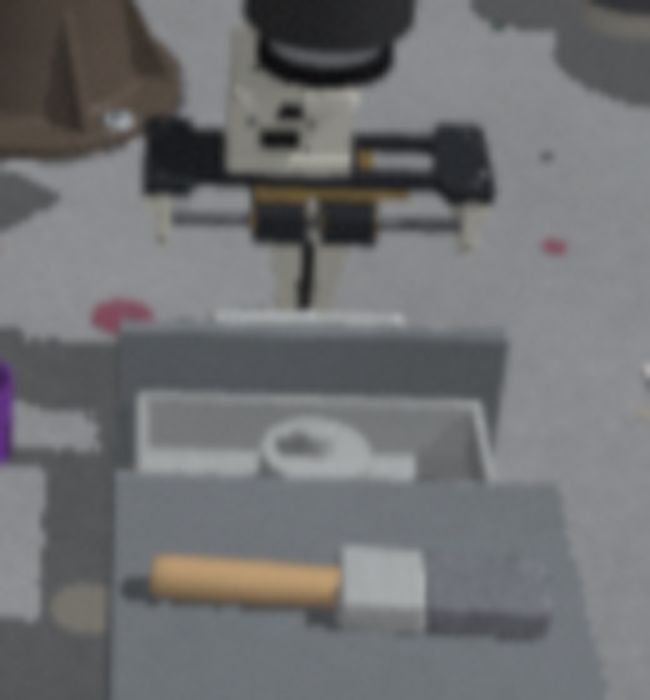

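Emit:
jog_arm(commands=[[4, 0, 0, 0], [4, 0, 0, 0], [4, 0, 0, 0], [3, 0, 0, 0], [3, 0, 0, 0], [3, 0, 0, 0], [3, 0, 0, 0], [3, 0, 0, 0], [3, 0, 0, 0], [3, 0, 0, 0]])

```text
clock: 35.95
tool_pos: [0.4328, 0.2007, 0.0322]
orientation: [-180.0, -0.0, -177.6]
force: [-0.8, -0.2, 0.3]
opening: 0.0005
```

Emit:
jog_arm(commands=[[4, 0, 0, 0], [4, 0, 0, 0], [5, 0, 0, 0], [5, 0, 0, 0], [5, 1, 0, 0], [5, 0, 0, 0], [5, 0, 0, 0], [5, 0, 0, 0], [5, 1, 0, 0], [5, 0, 0, 0]])

```text
clock: 36.78
tool_pos: [0.4811, 0.2026, 0.0322]
orientation: [-180.0, -0.0, -177.7]
force: [-1.3, 1.5, -0.4]
opening: 0.0004
```

```bash
python3 - <<'E'
from h import *
s=snapshot('scene'); o=get_obs();p=o['tool_pos'];print(p,o['opening'],o['force'],o['orientation'])
save(s,'s15',(280,120,410,260),5)
E
```

```text
[0.48204589 0.20294013 0.03229374] 0.0004971294597770097 [1.26897665 0.89203846 0.71942477] [ 1.79994213e+02  3.72989979e-02 -1.77635379e+02]
```

View pics/s15.png

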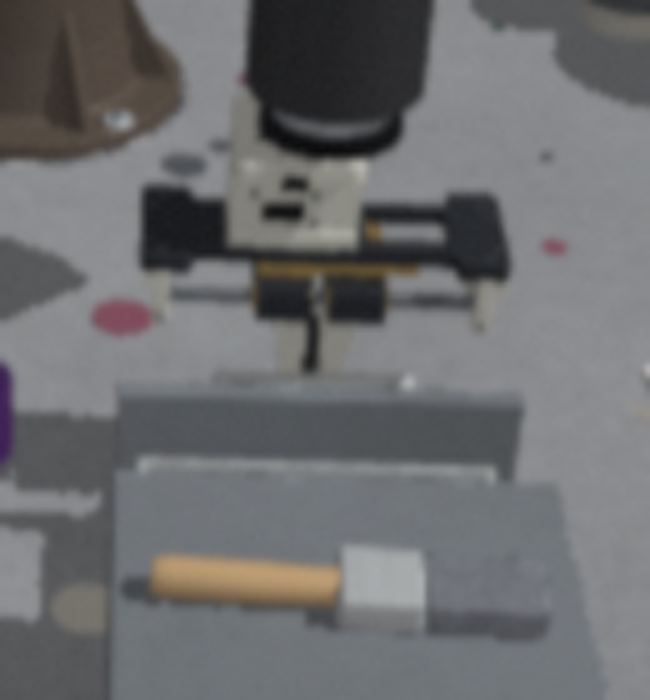

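Emit:
jog_arm(commands=[[5, 0, 0, 0], [5, 0, 0, 0], [5, 1, 0, 0], [5, 0, 0, 0], [5, 0, 0, 0], [5, 0, 0, 0], [5, 1, 0, 0], [5, 0, 0, 0], [5, 0, 0, 0], [5, 0, 0, 0]])

```text
clock: 37.67
tool_pos: [0.5312, 0.2048, 0.0323]
orientation: [180.0, 0.0, -177.6]
force: [-0.9, 0.8, 0.6]
opening: 0.0005
```

Emit:
jog_arm(commands=[[3, 0, 0, 0], [2, 0, 0, 0], [2, 0, 0, 0], [2, 0, 0, 0], [2, 0, 0, 0], [2, 0, 0, 0], [2, 0, 0, 0], [2, 0, 0, 0], [2, 0, 0, 0], [2, 0, 0, 0]])

```text
clock: 38.5
tool_pos: [0.5509, 0.2046, 0.0321]
orientation: [-180.0, -0.1, -177.7]
force: [-8.7, 3.2, 5.7]
opening: 0.0004
```

Emit:
jog_arm(commands=[[2, 0, 0, 0], [2, 0, 0, 0], [1, 0, 0, 0], [1, 0, 0, 0], [1, 0, 0, 0], [1, 0, 0, 0], [1, 0, 0, 0], [0, 0, 0, 0], [0, 0, 0, 0], [0, 0, 0, 0]])

```text
clock: 39.33
tool_pos: [0.5607, 0.2046, 0.0322]
orientation: [-180.0, 0.0, -177.6]
force: [-1.8, -0.9, -0.5]
opening: 0.0005
```

```bash
python3 - <<'E'
from h import *
s=snapshot('scene'); o=get_obs();p=o['tool_pos'];print(p,o['opening'],o['force'],o['orientation'])
save(s,'s16',(280,120,410,260),5)
s=snapshot('top'); save(s,'t16',(100,50,260,260),3)
E
```

```text
[0.56065026 0.20458326 0.03222306] 0.0006934137533346805 [-1.60422921 -0.14866161  0.47579336] [-1.79996874e+02  1.04822900e-03 -1.77649200e+02]
```

View pics/s16.png

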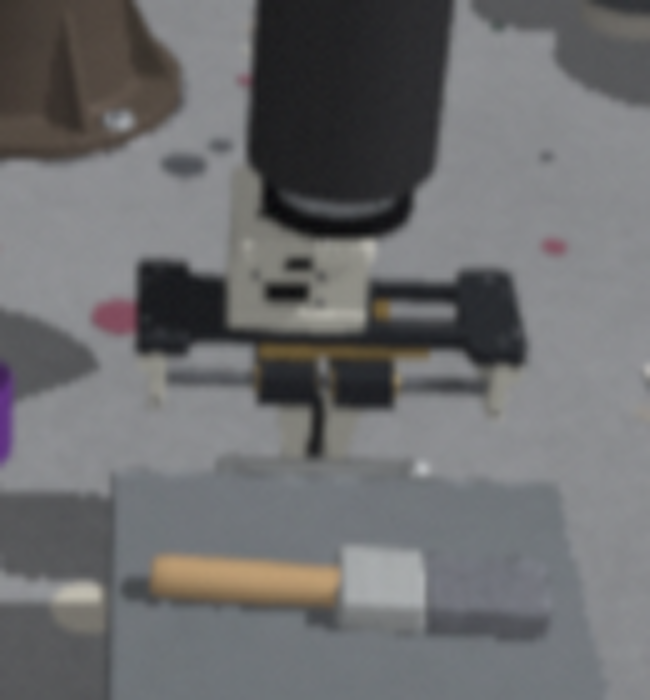

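View pics/t16.png

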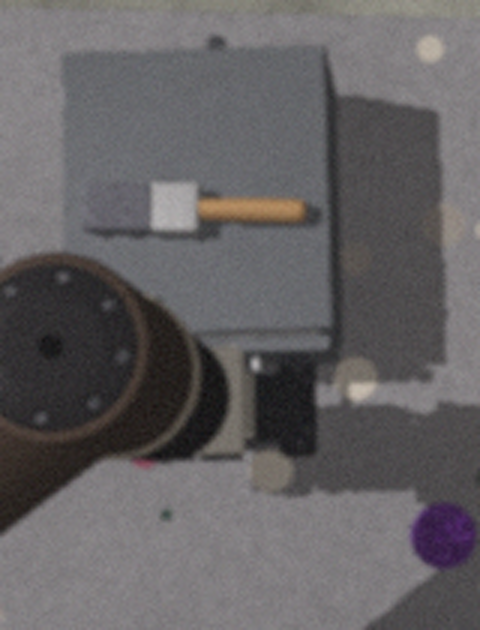

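Emit:
jog_arm(commands=[[1, 0, 0, 0], [1, 0, 0, 0], [1, 0, 0, 0], [0, 0, 0, 0], [0, 0, 0, 0], [0, 0, 0, 0], [0, 0, 0, 0], [0, 0, 0, 0], [0, 0, 0, 0], [0, 0, 0, 0]])

```text
clock: 40.27
tool_pos: [0.5637, 0.2046, 0.0323]
orientation: [180.0, 0.0, -177.6]
force: [0.6, -0.2, 0.4]
opening: 0.0004
```

Emit:
jog_arm(commands=[[1, 0, 0, 0], [1, 0, 0, 0], [0, 0, 0, 0], [0, 0, 0, 0], [0, 0, 0, 0], [0, 0, 0, 0], [0, 0, 0, 0], [0, 0, 0, 0], [0, 0, 0, 0], [0, 0, 0, 0]])

```text
clock: 41.1
tool_pos: [0.5651, 0.2045, 0.0321]
orientation: [-180.0, -0.0, -177.7]
force: [-5.6, 0.6, 2.4]
opening: 0.0006
```

Emit:
jog_arm(commands=[[1, 0, 0, 0], [0.5, 0, 0, 0], [0, 0, 0, 0], [0, 0, 0, 0], [0, 0, 0, 0], [0, 0, 0, 0], [0, 0, 0, 0], [0, 0, 0, 0], [0, 0, 0, 0], [0, 0, 0, 0]])

```text
clock: 41.93
tool_pos: [0.5651, 0.2045, 0.0321]
orientation: [-180.0, -0.2, -177.6]
force: [-11.4, 3.0, 7.5]
opening: 0.0004
```

Hard stop at x = 0.565, with force rising and no further travel: the drawer is home. I'll retreat and check.

Emit:
jog_arm(commands=[[-5, 0, 0, 0], [-10, 0, 0, 0], [-20, 0, 0, 0], [-25, 0, 10, 0], [-25, 0, 25, 0], [-20, -15, 25, 0], [0, -25, 25, 0], [0, -30, 25, 0], [0, -30, 25, 0], [0, -30, 10, 0]])

```text
clock: 42.77
tool_pos: [0.4634, 0.0742, 0.1811]
orientation: [179.9, 0.4, -177.6]
force: [1.0, 0.1, 0.8]
opening: 0.0002
```

Emit:
jog_arm(commands=[[0, -20, 0, 0], [0, -20, 0, 0], [0, -20, 0, 0], [0, -10, 0, 0], [0, 0, 0, 0], [0, 0, 0, 0], [0, 0, 0, 0], [0, 0, 0, 0], [0, 0, 0, 0], [0, 0, 0, 0]])

```text
clock: 43.6
tool_pos: [0.4622, 0.0052, 0.1772]
orientation: [-180.0, -0.0, -177.6]
force: [-0.1, -0.1, 0.0]
opening: 0.0003
```

```bash
python3 - <<'E'
from h import *
o=get_obs();print(o['tool_pos'],o['force'])
s=snapshot('scene'); save(s,'s17',None,1.5)
s=snapshot('top'); save(s,'t17',(100,50,260,260),3.5)
E
```

```text
[0.4621733  0.00521069 0.17718231] [-0.07534265 -0.07215375  0.03060557]
```

View pics/s17.png

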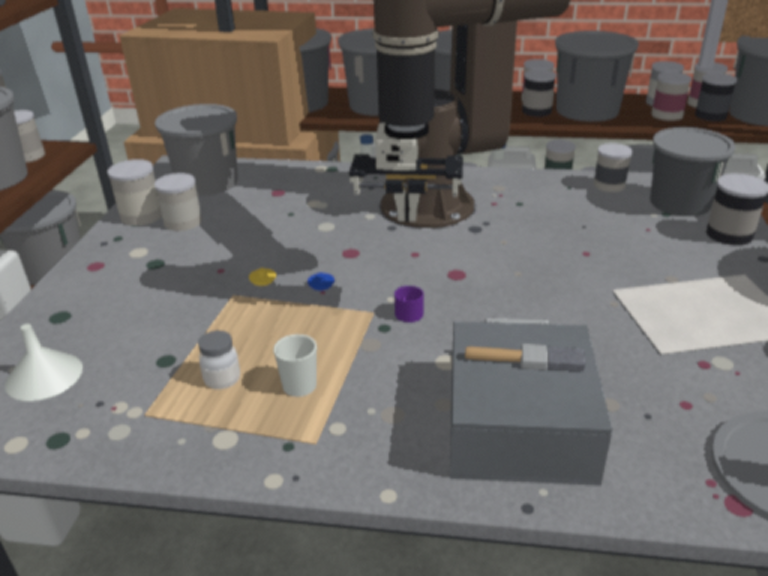

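View pics/t17.png

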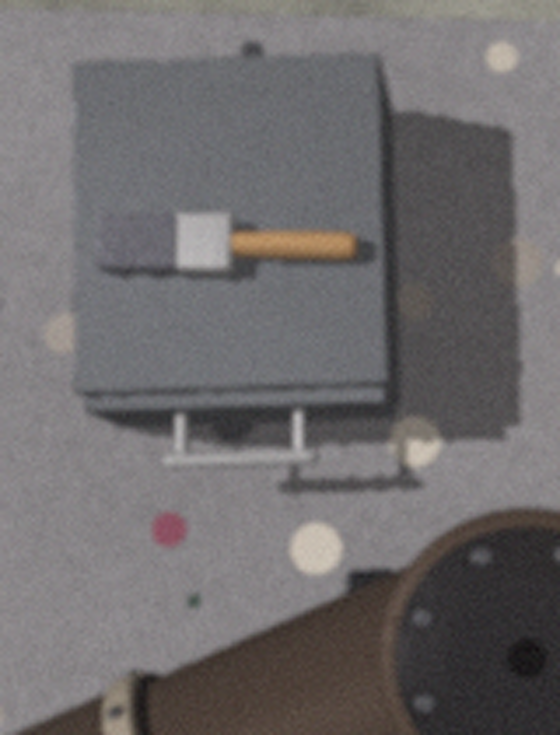

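```bash
python3 - <<'E'
from h import *
s=snapshot('top'); f=lambda x,y:((x+.5)/3.5-.5+100,(y+.5)/3.5-.5+50)
a=ray(s,*f(238,457),.087); b=ray(s,*f(232,387),.115); print(a,b,'handle-front gap (expect ~.047-.052)',b[0]-a[0])
close_job()
E
```

```text
[0.58251304 0.20912232 0.087     ] [0.62901734 0.20963647 0.115     ] handle-front gap (expect ~.047-.052) 0.046504296376753906
the job is handed in; nothing more can be done
```

The grey steel lid is on the nozzle tin, the closed tin is in the drawer, and the drawer is pushed home. I handed the job in at about 44 s of the 72 s allowed.

**Lid:** It went in without resistance. Its height stopped about 42 mm above where the lid had stood on the board, under a press of about 10 N. A picture afterwards showed the flange level on the rim.

**Tin in the drawer:** I felt the floor as I set it down. After release, the pictures showed the tin upright near the middle of the drawer. I could not see the tin once the drawer was closed.

**Drawer:** Pushed by the handle, it met resistance of about 9 N at the detent, went past it, and then met a hard stop. The handle measured 46.5 mm in front of the cabinet face, where 47 mm is expected fully home.

**Bystanders:** By eye, the cup, jar and brush are where they started. I did not measure them again at the end. The arm is clear of everything, with force readings near zero.

**One disagreement:** The fingertips are really about 32 mm higher than the reported TCP height. Because of this, my first attempt to squeeze the tin only pressed on its rim with about 6 N, and the tin did not visibly move. I measured the offset by touching the board and allowed for it in every later move.

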